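Fit the divider board into a grooved wooden tray

TASK

Fit the loose divider board (the larger of the two broad flat boards lying on the bench, not the square offcut or the narrow lath) upright into the pair of grooves across the middle of the wooden tray. First lay it flat on the sloping rest and let go, so that you can take it again by its upper end; then slide it gently down the grooves, without dropping or forcing it, until its lower end is fully home on the tray's floor, and let go. Leave the other boards and the glue bottle where they are.

Things in the scene. Friction and masses are not known exactly. Their poses are not given: they have to be found in the camera images.
- divider: The divider: plain rectangular pale wooden board, 100 x 60 x 12 mm, about 45 g, lying flat on the bench. Origin: centre of its underside; x along the 100 mm length, y along the 60 mm width, z through the 12 mm thickness (up at the start). Both ends and both faces are alike.
- divider_center (a point): Centre of the divider board, 6 mm above its origin along its z; same axes as the board.
- tray: Open wooden tray, fixed: 200 mm long (x), 84 wide (y), 80 high. Origin: centre of its underside. Walls 10 mm, floor 8 mm thick, 64 mm clear between the long walls. At mid length each long wall has two upright strips, 6 mm deep: a groove 14 mm wide (along x), floor to rim, flared on top. The divider goes in upright, thickness along x, width along y, ending 28 mm above the rim.
- slot (a point): Centre of the slot's floor: on the tray's inner floor, midway between the two grooves, 8 mm above the bench. x along the tray's length (across the slot), y across the tray (along the slot), z up. The divider's centre is 50 mm above it when home.
- rest: Sloping rest: small fixed wooden stand on a base 100 x 70 x 15 mm; seen from the robot its slope faces roughly to the left: low edge on the left, high edge on the right. Origin: centre of its underside, z up, x level in the direction in which the face rises. It carries the sloping face.
- rest_face: Sloping face of the rest: plate 65 mm long, 40 wide, 10 thick, inclined 45 degrees, with a ledge 10 mm high along its lower edge. Origin: middle of the corner of face and ledge, 50 mm above the bench; x up the slope, y across, z out of the face. A divider on it, long side up the slope and lower end on the ledge, has its centre at x 50, z 6 mm; its upper 35 mm overhang, free on both faces.
- offcut: Square wooden offcut 60 x 60 x 12 mm, flat on the bench; to be left alone. Origin: centre of its underside.
- lath: Narrow wooden lath 125 x 28 x 12 mm, flat on the bench; to be left alone. Origin: centre of its underside.
- glue: Upright white glue bottle, 54 mm diameter, 150 mm high; to be left alone. Origin: centre of its underside.
Things that resemble listed ones, but are neither listed nor needed, are in the scene too. What is shaped like the divider but black or orange is not meant. What is shaped like the tray but yellow is not meant.

How it is judged:
On the way:
1. the divider lies flat on the sloping face of the rest, long side up the slope, and the fingers have let go of it (x of divider_center in the frame of rest_face between 0.04 and 0.075 m and y of divider_center in the frame of rest_face between -0.025 and 0.025 m and z of divider_center in the frame of rest_face between 0.002 and 0.011 m and angle between the z axis of divider and the z axis of rest_face, either way round below 0.12 rad and angle between the x axis of divider and the x axis of rest_face, either way round below 0.35 rad and contact force between the fingers and divider below 0.1 N and linear speed of divider below 0.03 m/s), for 0.2 s.
At the end, for the whole second after the job is handed in: The divider stands at rest in the tray's grooves: centre within 6 mm horizontally of the slot's centre and at most 3.5 mm above its home height, upright within 0.08 rad, square to the slot within 0.10 rad. The other boards and the bottle stand within 20 mm of their starts (horizontal distance between divider_center and slot below 0.006 m and z of divider_center in the frame of slot between 0.046 and 0.0535 m and angle between the x axis of divider and the z axis of slot, either way round below 0.08 rad and angle between the z axis of divider and the x axis of slot, either way round below 0.1 rad and linear speed of divider below 0.02 m/s and distance of each of offcut, lath, glue from where it was at the start of the episode below 0.02 m); the robot touches nothing.
It fails at once if another board or the glue bottle moved by more than 20 mm (distance of any of offcut, lath, glue from where it was at the start of the episode above 0.02 m).
It fails at once if the divider dropped into the slot (faster than 0.6 m/s inside the grooves) (horizontal distance between divider_center and slot below 0.015 m and z of divider_center in the frame of slot below 0.115 m and angle between the x axis of divider and the z axis of slot, either way round below 0.3 rad and linear speed of divider above 0.6 m/s).
It fails at once if the divider forced against the tray with more than 40 N (contact force between divider and tray above 40 N).
It also fails if it takes over 69 s, if anything falls off the work surface, if the arm or the gripper's body presses on something with over 40 N, if the wrist force passes 120 N, or if a joint passes its speed limit or range.

ROBOT

A 7-joint arm with a two-finger parallel gripper is mounted at the origin on the work surface. World frame = base frame: x ahead of the robot, y to its left, z up, the work surface at z = 0. Lengths are in m, angles in rad, forces in N, time in s.
With the tool pointing down it reaches from about 0.4 to 0.9 m from the base axis. Payload 5.5 kg.
Tool frame: the origin (TCP) lies at the very end of the fingers, on their centre line; the grasp point (between the pads) lies robot.grip_point_offset behind it (robot.grip_point_offset is the distance from the TCP to the grasp point, in m); z points along the fingers, y is the line along which they close (so a half turn about z gives the same grasp; the last joint's range is limited). The gripper opens to 92 mm and grips with 3 to 60 N. Pads are 19 mm wide; open, the fingers measure 130 mm over their backs; the gripper's body (75 mm by 190 mm) begins 47 mm behind the grasp point.
Start: joints at [1.519, 0.501, -0.427, 1.55, 0.221, 1.138, -0.21], TCP at [0.201, -0.618, 0.227] pointing down, gripper open.
Joint ranges: [-2.88, 2.88], [-0.31, 2.03], [-1.54, 1.56], [0.2, 2.42], [-1.41, 4.55], [0.19, 2.02], [-2.57, 2.57]. Speed limits (rad/s): [2.57, 2.57, 3.14, 3.14, 3.14, 3.14, 3.14].

INTERFACE

Orientations are given as a unit quaternion [x, y, z, w].
In Python, from workcell import robot, status, capture, job gives the robot as it stands. Calls block until the motion is done:
- robot.movep(position, orientation): joint-space move of the TCP to a pose.
- robot.move_l(position, frame=None, vel=0.15): straight line of the TCP; frame=None keeps the orientation; vel is the mean speed in m/s.
- robot.move_j(angles): joint-space move.
- robot.release() and robot.clamp(effort=None): open the fingers fully, or close them until they stop; effort is the grip in N (None keeps the last).
- robot.dwell(seconds).
- robot.ik(position, orientation): joint angles nearest the present ones, or None.
- status.read_state(): the state.
- capture(name): name is "scene" or "top" or "wrist"; returns a dict with "color" (400x640x3 uint8, red, green, blue), "intrinsics" (3x3 intrinsics, pixels), "world_to_cam" (4x4, takes a point from world to camera coordinates); the wrist camera has in their place "hand_eye" (4x4, takes a point from camera to tool coordinates, whose origin is the TCP and whose axes are the flange's). Camera axes: x right, y up, looking along -z (the intrinsics and any distortion apply to the point x, -y, -z); pixel columns grow to the right and rows downward; lengths in m; the calibration is good to about 2 mm. A picture is of the moment at which its call begins: read the wrist's pose just before it. There is no depth.
A pose or a line that the arm cannot do raises robot.PlanningError and nothing moves.
- job.hand_in(): hands the job in; it is judged then, once.
The state is a dict: "time_s": time; "qpos": joint angles; "joint_vel": joint speeds; "effort": joint torques, N m; "ee_pos": TCP position; "tool_rot": TCP orientation; "force": force on the tool from outside, world axes, zero at the start; "moment": the same for the moment, N m; "gripper_width": finger opening in m; "finger_force": force on a finger pad.
Only numpy, scipy, OpenCV 4.12 (cv2) and the standard library are available. Lean on these libraries where they do the work, as an engineer would, in place of code of your own. Each camera call takes 0.05 s, during which the arm holds its last target. There are 200 camera calls.

## Working session

There is one attempt and no reset: what is moved stays moved. The work goes in short steps, each a Python script; the robot and the scene stay as the last script left them, time stands still between calls to the robot, and variables do not carry over. Pictures are saved under pics/ and viewed, at most 10 in all, crops included, and the job is handed in when it is done.

```bash
ls; mkdir -p pics; python3 - <<'E'
from workcell import robot,status,capture,job
import cv2,pickle
print(status.read_state(), robot.grip_point_offset)
for n in ("scene","top","wrist"):
    c=capture(n); pickle.dump(c,open(f"pics/{n}0.pkl","wb")); cv2.imwrite(f"pics/{n}0.png",c["color"][:,:,::-1])
    print(n,{k:v for k,v in c.items() if k!="color"})
E
```

```text
pics
{'time_s': 0.0, 'qpos': array([ 1.51918192,  0.50187263, -0.42674713,  1.55145642,  0.22081994,
        1.13826962, -0.21031923]), 'joint_vel': array([ 5.49618584e-04,  5.44180715e-04,  6.76662085e-04,  1.16129117e-03,
       -8.97645625e-05, -1.19478389e-03,  6.55491331e-04]), 'effort': array([ 8.47147494e-04, -5.66590726e+01, -5.81618518e+00, -2.79110473e+01,
       -6.86870562e-02,  3.06901184e-02,  1.73272956e-04]), 'ee_pos': array([ 0.20097879, -0.61741507,  0.22565624]), 'tool_rot': array([ 9.87636055e-01,  1.56761195e-01, -1.33048033e-04, -9.65765747e-04]), 'force': array([ 0.24396056, -0.4220667 ,  0.57816699]), 'moment': array([0.00381526, 0.00905941, 0.04365219]), 'finger_force': 0.0, 'gripper_width': 0.09196158065765461} 0.0188
scene {'intrinsics': array([[362.5934221 ,   0.        , 316.52190195],
       [  0.        , 362.5934221 , 198.46063884],
       [  0.        ,   0.        ,   1.        ]]), 'world_to_cam': array([[-0.48912946,  0.8718716 , -0.02433689,  0.28344325],
       [-0.52221458, -0.27039132,  0.80881424,  0.22104238],
       [ 0.69860168,  0.40832395
[... 357 characters left out ...]
89136, -0.02741227,  0.11582449, -0.52305237],
       [-0.11611081, -0.00908912,  0.99319468, -1.15453498],
       [ 0.        ,  0.        ,  0.        ,  1.        ]])}
wrist {'intrinsics': array([[312.35268086,   0.        , 323.1493786 ],
       [  0.        , 312.35268086, 198.10245032],
       [  0.        ,   0.        ,   1.        ]]), 'hand_eye': array([[-8.38726446e-04,  9.69135547e-01,  2.46527054e-01,
         6.51950302e-02],
       [ 9.99999578e-01,  9.05051101e-04, -1.55727741e-04,
        -9.82536583e-04],
       [-3.74040871e-04,  2.46526819e-01, -9.69135897e-01,
        -1.59376523e-01],
       [ 0.00000000e+00,  0.00000000e+00,  0.00000000e+00,
         1.00000000e+00]])}
```

View pics/top0.png

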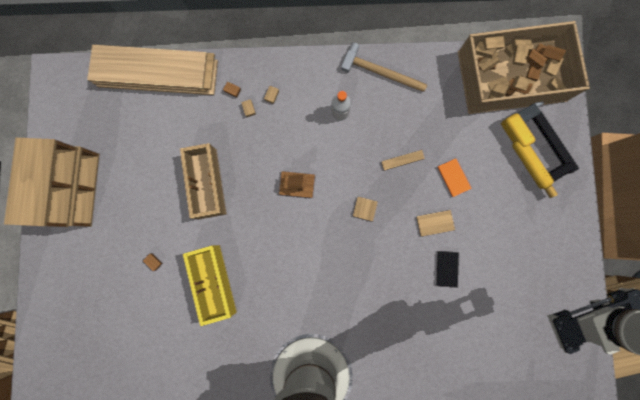

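View pics/scene0.png

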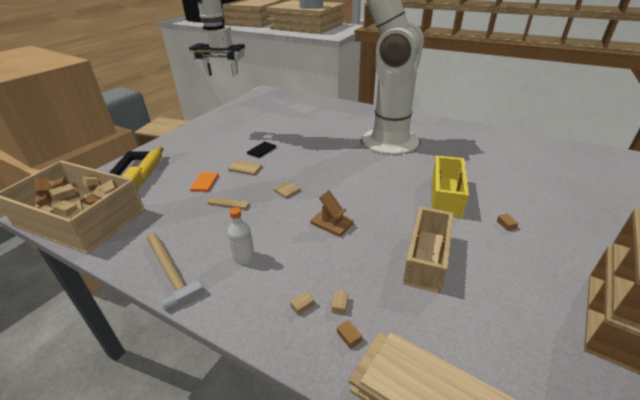

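The top image contains these candidates:
- **Boards:** pale board (435,223) is the divider by size. The square offcut is at (365,208) and the lath at (403,160). Orange (454,177) and black (447,269) are decoys.
- **Trays:** wooden (201,181) is the target; yellow (208,286) is a decoy.
- **Others:** rest (297,184), glue bottle (342,105).

I'll check this in one crop and compute rough poses.

```bash
cat > h.py <<'E'
import numpy as np,cv2,pickle
from scipy.spatial.transform import Rotation as R
def ray(c,T,uv):  # T: cam->world
    K=c["intrinsics"]; d=np.array([(uv[0]-K[0,2])/K[0,0],-(uv[1]-K[1,2])/K[1,1],-1.])
    return T[:3,3],T[:3,:3]@d
def to_plane(c,T,uv,z):
    o,d=ray(c,T,uv); return o+d*(z-o[2])/d[2]
def proj(c,T,P):
    P=np.atleast_2d(P); p=(P-T[:3,3])@T[:3,:3]; K=c["intrinsics"]
    return np.c_[K[0,0]*p[:,0]/-p[:,2]+K[0,2], K[1,1]*-p[:,1]/-p[:,2]+K[1,2]]
def fixT(c): return np.linalg.inv(c["world_to_cam"])
def wristT(s,c):
    T=np.eye(4);T[:3,:3]=R.from_quat(s["tool_rot"]).as_matrix();T[:3,3]=s["ee_pos"];return T@c["hand_eye"]
def load(n): return pickle.load(open(f"pics/{n}.pkl","rb"))
E
python3 - <<'E'
from h import *
c=load("top0");T=fixT(c)
im=c["color"][:,:,::-1]
cv2.imwrite("pics/cropA.png",cv2.resize(im[130:290,170:490],None,fx=2.5,fy=2.5,interpolation=cv2.INTER_CUBIC))
for n,uv,z in [("div",(435,223),.012),("off",(365,208),.012),("lath",(403,160),.012),("glue",(342,105),.1),("tray",(201,181),.08),("rest",(297,184),.015)]: print(n,to_plane(c,T,uv,z).round(3))
E
```

```text
div [ 0.42  -0.369  0.012]
off [ 0.469 -0.168  0.012]
lath [ 0.608 -0.286  0.012]
glue [ 0.752 -0.107  0.1  ]
tray [0.552 0.291 0.08 ]
rest [0.545 0.028 0.015]
```

View pics/cropA.png

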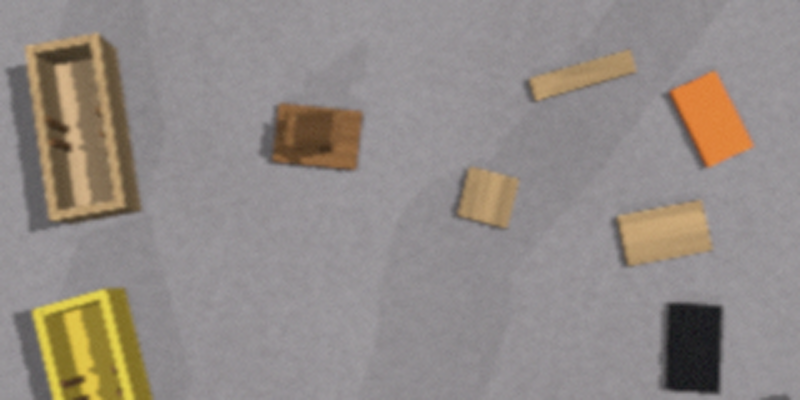

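Crop: the divider is the pale 100x60 board at (665,233), not the square at (488,197), the lath (583,75), or the orange and black boards. Next, wrist-camera views from close by. I'll use two opposite tool yaws so that hand-eye offset errors cancel.

```bash
cat > m.py <<'E'
from workcell import robot,status,capture,job
from h import *
def snap(name):
    s=status.read_state(); c=capture("wrist"); c["T"]=wristT(s,c); c["q"]=s["qpos"]
    pickle.dump(c,open(f"pics/{name}.pkl","wb")); cv2.imwrite(f"pics/{name}.png",c["color"][:,:,::-1]); return c
def down(yaw): return (R.from_euler('z',yaw)*R.from_quat([1,0,0,0])).as_quat()
E
python3 - <<'E'
from m import *
def best(p,yaws):
    for y in yaws:
        q=robot.ik(p,down(y))
        if q is not None: return y,q
    print("none",p)
out=[]
# view from camera-offset positions: TCP so that object is in the image centre
for name,p,h in [("div",(.42,-.369),.20),("rest",(.545,.028),.27),("tray",(.552,.291),.27)]:
    for k,base in (("a",0),("b",np.pi)):
        for y in (base,base-2*np.pi,base+.4,base-.4,base+.8,base-.8):
            q=robot.ik([*p,h],down(y))
            if q is None: continue
            try: robot.movep([*p,h],down(y))
            except robot.PlanningError as e: print(e);continue
            robot.dwell(.3); snap(name+k); print(name+k,y,status.read_state()["time_s"],status.read_state()["qpos"].round(2)); break
ims=[cv2.imread(f"pics/{n}{k}.png") for n in("div","rest","tray") for k in "ab" if __import__("os").path.exists(f"pics/{n}{k}.png")]
print(len(ims))
E
ls pics
```

```text
diva 0 1.7583 [ 1.07  0.38 -0.49  1.81  0.21  1.01 -1.08]
divb 3.141592653589793 2.3583 [ 1.07  0.38 -0.49  1.81  0.21  1.01 -1.08]
resta 0 4.2667 [ 0.53  0.33 -0.77  1.76  0.25  1.16 -1.89]
restb 3.141592653589793 4.8667 [ 0.53  0.33 -0.77  1.76  0.25  1.16 -1.89]
traya 0 6.2417 [ 0.05  0.5  -0.81  1.56  0.38  1.24 -2.39]
trayb 3.141592653589793 6.8417 [ 0.05  0.5  -0.81  1.56  0.38  1.24 -2.4 ]
6
cropA.png
diva.pkl
diva.png
divb.pkl
divb.png
resta.pkl
resta.png
restb.pkl
restb.png
scene0.pkl
scene0.png
top0.pkl
top0.png
traya.pkl
traya.png
trayb.pkl
trayb.png
wrist0.pkl
wrist0.png
```

movep treats a half turn as the same grasp, so I'll turn joint 7 directly for the second views, on the way back to the divider.

```bash
python3 - <<'E'
from m import *
for n in ("tray","rest","div"):
    q=load(n+"a")["q"].copy(); q[6]+=np.pi
    robot.move_j(q); robot.dwell(.3); snap(n+"b")
print(status.read_state()["time_s"])
f=lambda n:cv2.imread(f"pics/{n}.png")
cv2.imwrite("pics/m1.png",cv2.resize(np.vstack([np.hstack([f("resta"),f("restb")]),np.hstack([f("traya"),f("trayb")])]),(800,500),interpolation=cv2.INTER_AREA))
E
```

```text
13.125
```

View pics/m1.png

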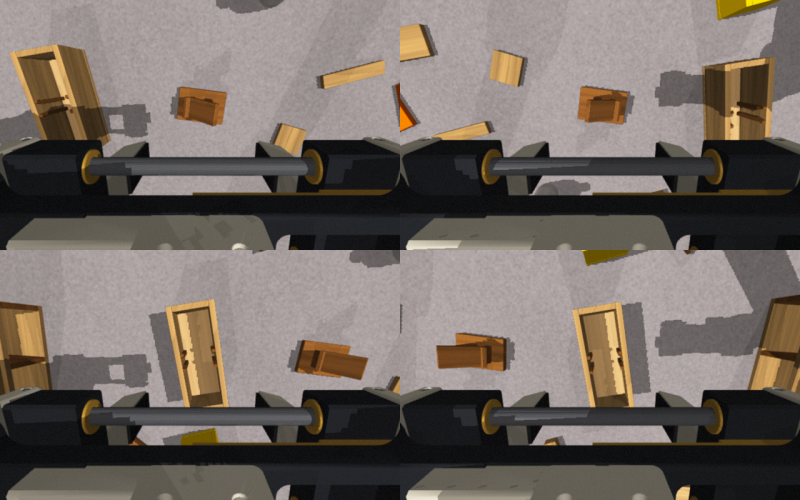

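View pics/diva.png

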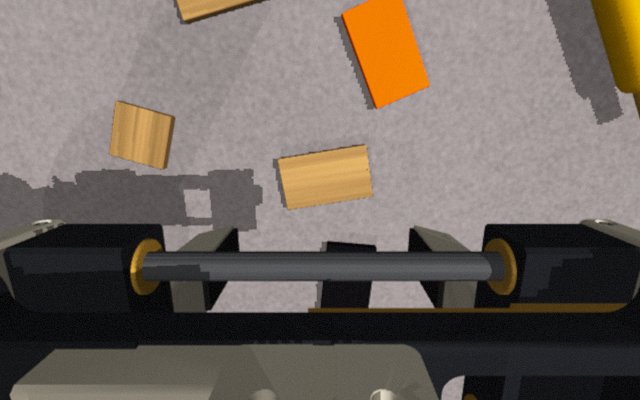

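Rest: in resta it is near (400,210) of the full image, with its high edge to the right. Tray: in traya it spans about (335–450, 100–310) and its groove strips are visible. Divider: corners in diva are about (277,158), (366,145), (372,194), (288,209). I'll fit silhouettes next and take one close crop of the rest's shape.

```bash
cat > fit.py <<'E'
from h import *
from scipy.optimize import minimize
S=4
def box(x0,x1,y0,y1,z0,z1): return np.array([[x,y,z] for x in(x0,x1) for y in(y0,y1) for z in(z0,z1)],float)
def wood(c,roi):
    hsv=cv2.cvtColor(c["color"],cv2.COLOR_RGB2HSV); m=((hsv[...,1]>70)&(hsv[...,0]<30)).astype(np.uint8)
    u0,u1,v0,v1=roi; z=np.zeros_like(m); z[v0:v1,u0:u1]=m[v0:v1,u0:u1]
    n,l,st,_=cv2.connectedComponentsWithStats(z); k=1+np.argmax(st[1:,4]); return (l==k).astype(np.uint8)
def pose(x,y,yaw,z=0):
    T=np.eye(4);T[:3,:3]=R.from_euler('z',yaw).as_matrix();T[:3,3]=x,y,z;return T
def tf(T,P): return P@T[:3,:3].T+T[:3,3]
def sil(c,parts,roi):
    u0,u1,v0,v1=roi; m=np.zeros(((v1-v0)*S,(u1-u0)*S),np.uint8)
    for P in parts:
        p=(proj(c,c["T"],P)+.5-[u0,v0])*S-.5
        cv2.fillConvexPoly(m,np.round(cv2.convexHull(p.astype(np.float32))*16).astype(np.int32),255,shift=4)
    return cv2.resize(m,(u1-u0,v1-v0),interpolation=cv2.INTER_AREA)/255.
def fit(views,model,x0,step,fill=False):
    """views: list of (capture, roi)"""
    M=[]
    for c,roi in views:
        w=wood(c,roi)
        cs,_=cv2.findContours(w,cv2.RETR_EXTERNAL,cv2.CHAIN_APPROX_NONE); cv2.drawContours(w,cs,-1,1,-1)
        M.append(w[roi[2]:roi[3],roi[0]:roi[1]].astype(float))
    f=lambda p:sum(np.abs(sil(c,model(p),roi)-m).sum() for (c,roi),m in zip(views,M))
    best=None
    x=np.array(x0,float)
    for k in (1,.3,.15):
        sx=np.vstack([x]+[x+np.eye(len(x))[i]*step[i]*k for i in range(len(x))])
        r=minimize(f,x,method="Nelder-Mead",options=dict(initial_simplex=sx,maxiter=600,xatol=1e-5,fatol=.05)); x=r.x
    return x,r.fun,[m.sum() for m in M]
E
python3 - <<'E'
from fit import *
L=load
da,db=L("diva"),L("divb")
board=lambda p:[tf(pose(*p),box(-.05,.05,-.03,.03,0,.012))]
tray=lambda p:[tf(pose(*p),box(-.1,.1,-.042,.042,0,.08))]
# roi for b views from projection of rough position
def roi(c,P,r,vmax):
    u,v=proj(c,c["T"],P)[0]; return (int(max(u-r,0)),int(min(u+r,640)),int(max(v-r,0)),int(min(v+r,vmax)))
P=[.42,-.369,.012]
for vs in (("diva","divb"),("diva",),("divb",)):
    v=[(L(n),roi(L(n),P,75,222)) for n in vs]; print(vs,fit(v,board,[.42,-.369,-1.45],[.01,.01,.1]))
P=[.552,.291,.04]
for vs in (("traya","trayb"),("traya",),("trayb",)):
    v=[(L(n),roi(L(n),P,130,285)) for n in vs]; print(vs,[x[1] for x in v],fit(v,tray,[.552,.291,.15],[.01,.01,.1]))
cr=lambda n,P,r:cv2.resize(L(n)["color"][(lambda o:slice(o[2],o[3]))(roi(L(n),P,r,300)),(lambda o:slice(o[0],o[1]))(roi(L(n),P,r,300))][:,:,::-1],(400,400),interpolation=cv2.INTER_CUBIC)
P=[.545,.028,.03]
cv2.imwrite("pics/restcrop.png",np.hstack([cr("resta",P,60),cr("traya",P,75)]))
print(roi(L("resta"),P,60,300),roi(L("traya"),P,75,300))
E
```

```text
('diva', 'divb') (array([ 0.42004292, -0.37168895, -1.40931588]), np.float64(206.88235294117646), [np.float64(4717.0), np.float64(4695.0)])
('diva',) (array([ 0.4195712 , -0.37170493, -1.40850219]), np.float64(96.52941176470588), [np.float64(4717.0)])
('divb',) (array([ 0.420329  , -0.3717161 , -1.41076428]), np.float64(84.58039215686276), [np.float64(4695.0)])
('traya', 'trayb') [(192, 452, 42, 285), (194, 454, 42, 285)] (array([0.55406572, 0.29598366, 0.15529618]), np.float64(1225.1999999999998), [np.float64(12737.0), np.float64(12365.0)])
('traya',) [(192, 452, 42, 285)] (array([0.55433312, 0.29607779, 0.1556106 ]), np.float64(494.0666666666666), [np.float64(12737.0)])
('trayb',) [(194, 454, 42, 285)] (array([0.55360415, 0.29586781, 0.15454051]), np.float64(707.6823529411765), [np.float64(12365.0)])
(263, 383, 110, 230) (450, 600, 100, 250)
```

View pics/restcrop.png

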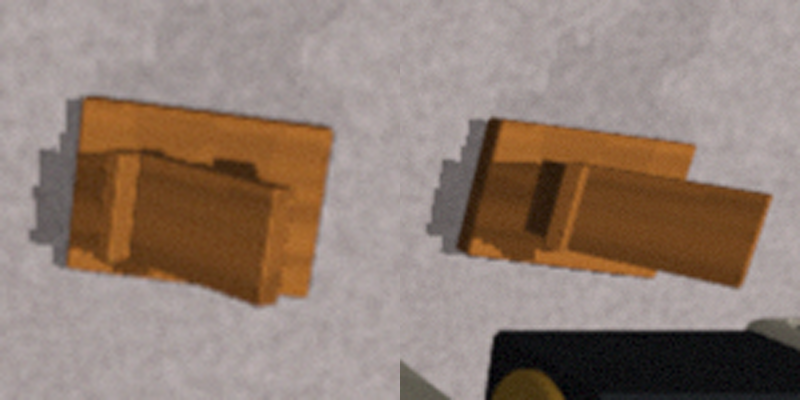

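Both crops show the rest clearly: base, 45° plate and ledge, with the ledge at the left (about (120,210) in the left crop). The a and b fits agree within 1 mm for the divider and the tray. Next I fit the rest from four views and pick the divider.

```bash
python3 - <<'E'
from fit import *
L=load
A=np.array([[.7071,0,-.7071],[0,1,0],[.7071,0,.7071]])
def model(p):
    x,y,yaw,d=p; T=pose(x,y,yaw)
    F=np.eye(4);F[:3,:3]=A;F[:3,3]=d,0,.05;F=T@F
    return [tf(T,box(-.05,.05,-.035,.035,0,.015)),tf(F,box(0,.065,-.02,.02,-.01,0)),tf(F,box(-.006,0,-.02,.02,-.01,.01))]
def roi(c,P,r,vmax):
    u,v=proj(c,c["T"],P)[0]; return (int(max(u-r,0)),int(min(u+r,640)),int(max(v-r,0)),int(min(v+r,vmax)))
P=[.545,.028,.03]
for vs in (("resta","restb","traya","trayb"),("resta","restb"),("resta","traya"),("restb","trayb")):
    v=[(L(n),roi(L(n),P,80,300 if n[0]=='t' else 222)) for n in vs]; print(vs,fit(v,model,[.545,.028,-1.7,-.03],[.01,.01,.15,.01]))
E
python3 - <<'E'
from m import *
p=np.array([.42004,-.37169]); a=-1.40932
# tool y along board y(width): tool x along board x. down(yaw): tool x = (cos yaw, sin yaw), so yaw=a
for y in (a,a+np.pi):
    print(y,robot.ik([*p,.1],down(y)))
E
```

```text
('resta', 'restb', 'traya', 'trayb') (array([ 0.54393268,  0.02935862, -1.70127853, -0.0223151 ]), np.float64(532.7490196078431), [np.float64(3959.0), np.float64(3986.0), np.float64(5216.0), np.float64(5382.0)])
('resta', 'restb') (array([ 0.54399019,  0.02961815, -1.70198804, -0.02297367]), np.float64(173.53725490196078), [np.float64(3959.0), np.float64(3986.0)])
('resta', 'traya') (array([ 0.54371554,  0.02936102, -1.70260222, -0.02231698]), np.float64(251.46666666666667), [np.float64(3959.0), np.float64(5216.0)])
('restb', 'trayb') (array([ 0.54415714,  0.02917715, -1.69616377, -0.02244065]), np.float64(260.7725490196078), [np.float64(3986.0), np.float64(5382.0)])
-1.40932 [-0.2047523   0.99439268  1.35162274  1.91780272 -1.06755202  1.20597969
 -1.42704618]
1.7322726535897932 [ 0.82323637  0.47631945 -0.18420368  1.88537142  0.11846414  0.79033634
  0.73707546]
```

```bash
cat >> m.py <<'E'
from fit import pose
A=np.array([[.70711,0,-.70711],[0,1,0],[.70711,0,.70711]])
F=np.eye(4);F[:3,:3]=A;F[:3,3]=-.0225,0,.05
F=pose(.5439,.0294,-1.7015)@F
TR=pose(.5540,.2960,.1551)
def fp(v): return F[:3,:3]@np.array(v)+F[:3,3]
def quat(x,y,z): return R.from_matrix(np.c_[x,y,z]).as_quat()
fx,fy,fz=F[:3,:3].T; tx,ty,_=TR[:3,:3].T; up=np.array([0,0,1.])
def qplace(s): return quat(s*fx,-s*fy,-fz)        # tool x = s*face x
def qtake(s): y=s*fz; return quat(np.cross(y,-fx),y,-fx)
def qins(s): y=s*tx; return quat(np.cross(y,-up),y,-up)
E
python3 - <<'E'
from m import *
for s in (1,-1):
    print("place",s,robot.ik(fp([.053,0,.08]),qplace(s)),robot.ik(fp([.053,0,.003]),qplace(s)))
for s in (1,-1):
    print("take",s,robot.ik(fp([.13,0,.006]),qtake(s)),robot.ik(fp([.072,0,.006]),qtake(s)))
for s in (1,-1):
    print("ins",s,robot.ik(TR[:3,3]+[0,0,.18],qins(s)),robot.ik(TR[:3,3]+[0,0,.085],qins(s)))
E
```

```text
place 1 [-0.04431646  0.85524762 -0.75681337  1.61272457  0.96789693  1.69647285
  1.89777414] [-0.01635606  0.86629057 -0.66106808  1.70674994  1.00063198  1.55464779
  1.88576677]
place -1 [-0.15979551  0.79025522 -0.56953734  1.61708492  0.87107161  1.60328497
 -1.17930761] [-0.21463588  0.78496218 -0.37045849  1.71417989  0.84772488  1.40796994
 -1.15586804]
take 1 [ 0.99500796  0.70195271 -0.68671015  1.84733821 -0.4030152   0.98081217
  2.09769422] [ 0.94968112  0.76921516 -0.70976376  1.89000219 -0.39188429  0.85271157
  2.08342514]
take -1 [-0.2944426   0.9594442   1.1279278   1.89155345 -1.32230183  1.76818546
 -0.34443025] [-0.25175854  0.87412213  0.9037546   1.93146268 -1.30600346  1.5523874
 -0.37674969]
ins 1 [-0.10410824  0.54265951 -0.59133119  1.6483919   0.33743424  1.05432023
 -0.64241114] [-0.20549904  0.63405483 -0.44919859  1.71229483  0.34214082  0.87378595
 -0.64559669]
ins -1 [ 0.26682144  0.86348801 -1.27891293  1.63656123  0.8542715   1.30678251
  2.13472281] [ 0.17625439  0.88057728 -1.06813479  1.69931278  0.85821412  1.10400133
  2.13421551]
```

All poses can be reached. Pick the divider.

```bash
python3 - <<'E'
from m import *
p=[.42004,-.37169]; q=down(1.7322726)
robot.movep([*p,.08],q)
robot.move_l([*p,.003],vel=.08)
s=status.read_state();print(s["force"].round(1),s["ee_pos"].round(4))
robot.clamp(25); s=status.read_state();print(s["gripper_width"],s["finger_force"],s["time_s"])
robot.move_l([*p,.16],vel=.15)
s=status.read_state();print(s["gripper_width"],s["finger_force"],s["force"].round(2),s["time_s"],s["qpos"].round(2))
# place approach
tgt=fp([.053,0,.08]);r=qplace(1)
robot.movep([.47,-.15,.28],down(1.7322726)); 
robot.movep(tgt,r)
robot.dwell(.3); s=status.read_state();print(s["ee_pos"]-tgt,R.from_quat(s["tool_rot"]).as_matrix().round(2).tolist(),s["gripper_width"],s["force"].round(2),s["time_s"])
print(fx,fy)
c=capture("scene");cv2.imwrite("pics/s1.png",cv2.resize(c["color"][60:300,200:520,::-1],(800,600)))
E
```

```text
[-0.7 -0.2 -0.4] [ 0.4205 -0.372   0.0035]
0.05967885241923805 25.000196993350983 16.0583
0.05953597584711094 24.9998939037323 [ 0.85 -0.24 -0.95] 17.2583 [ 0.83  0.4  -0.19  1.85  0.09  0.91  0.76]
[ 0.00036933 -0.00102065  0.00070227] [[-0.09, -0.99, -0.09], [-0.7, 0.13, -0.7], [0.71, -0.0, -0.71]] 0.05966187117045583 [-0.12 -0.28 -0.58] 19.925
[-0.09215895 -0.70107865  0.70711   ] [ 0.99147043 -0.13033185  0.        ]
```

View pics/s1.png

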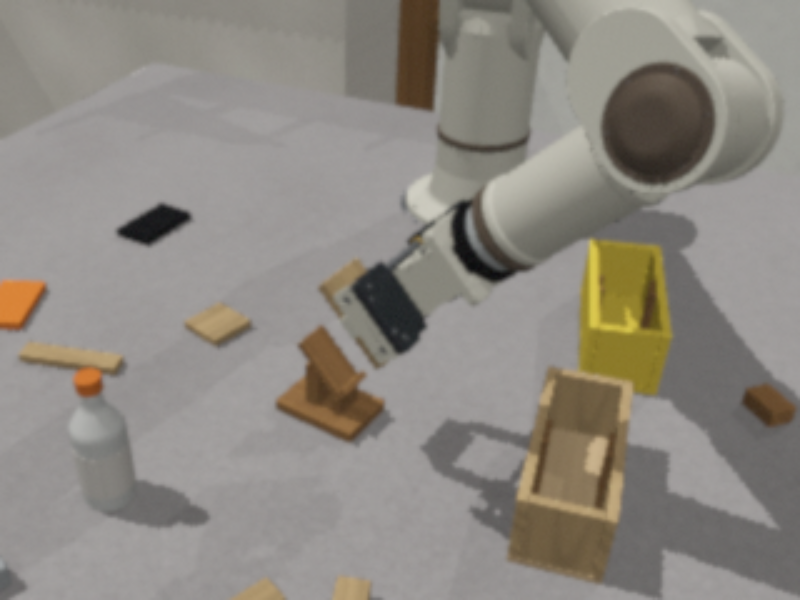

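The picture shows the held board near (370,310), parallel to and above the rest's sloping plate (330,365). Lower it to contact and release.

```bash
python3 - <<'E'
from m import *
st=status.read_state
robot.move_l(fp([.053,0,.012]),vel=.08); robot.dwell(.2)
f0=st()["force"]
for z in np.arange(.008,-.002,-.001):
    robot.move_l(fp([.053,0,z]),vel=.03); robot.dwell(.1); s=st(); df=s["force"]-f0
    print(round(z,4),(df@np.c_[fx,fy,fz]).round(2),round((s["ee_pos"]-F[:3,3])@fz,4))
    if df@fz>2.5: break
robot.release(); robot.dwell(.2)
robot.move_l(fp([.053,0,.09]),vel=.15)
print(st()["time_s"])
robot.movep([.50,.0,.30],down(0)) ; robot.dwell(.3); snap("after"); print(st()["time_s"])
c=capture("scene");cv2.imwrite("pics/s2.png",np.hstack([cv2.resize(c["color"][150:270,270:390,::-1],(400,400),interpolation=cv2.INTER_CUBIC),cv2.resize(cv2.imread("pics/after.png"),(400,250)).__class__ and cv2.copyMakeBorder(cv2.resize(cv2.imread("pics/after.png"),(400,250)),0,150,0,0,cv2.BORDER_CONSTANT)]))
E
```

```text
0.008 [0.95 0.44 0.69] 0.0079
0.007 [ 0.87  0.22 -0.07] 0.007
0.006 [ 0.24  1.12 -0.42] 0.006
0.005 [-0.37  1.37  0.17] 0.005
0.004 [-0.25  0.94 -0.81] 0.004
0.003 [-0.11  0.4   2.51] 0.0033
24.9667
27.95
```

View pics/s2.png

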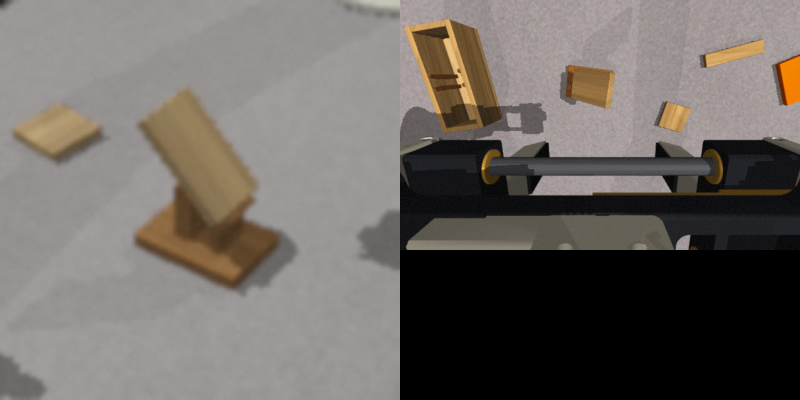

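The board lies on the rest, straight up the slope with its upper end overhanging (left crop (200,155), right (592,87)). Contact came at exactly the fitted height. I'll fit its in-plane pose for the regrasp.

```bash
python3 - <<'E'
import fit
from m import *
c=load("after")
hsv=cv2.cvtColor(c["color"],cv2.COLOR_RGB2HSV)
for n,P in (("board",fp([.05,0,.012])),("baseledge",fp([-.004,0,.01])),("tray",[.46,.25,.08])):
    u,v=proj(c,c["T"],P)[0].astype(int); print(n,u,v,hsv[v-1:v+2,u-1:u+2].mean((0,1)))
u,v=proj(c,c["T"],fp([.05,0,.012]))[0].astype(int)
roi=(u-60,u+60,v-60,min(v+60,218))
def wood(c,roi,th):
    m=((hsv[...,1]>70)&(hsv[...,1]<th)&(hsv[...,0]<30)).astype(np.uint8); u0,u1,v0,v1=roi
    z=np.zeros_like(m); z[v0:v1,u0:u1]=m[v0:v1,u0:u1]
    n,l,st,_=cv2.connectedComponentsWithStats(z); return (l==1+np.argmax(st[1:,4])).astype(np.uint8)
def model(p):
    T=F@pose(p[0],p[1],p[2]); return [fit.tf(T,fit.box(-.05,.05,-.03,.03,0,.012))]
for th in (140,160,180):
    fit.wood=lambda c,r:wood(c,r,th)
    print(th,fit.fit([(c,roi)],model,[.05,0,0],[.005,.005,.05]))
E
```

```text
board 301 137 [ 16.33333333 143.33333333 149.        ]
baseledge 275 132 [ 14.88888889 173.         105.55555556]
tray 125 204 [ 14.77777778 102.55555556 107.22222222]
140 (array([ 0.05890947, -0.11602195,  0.38895748]), np.float64(202.0), [np.float64(202.0)])
160 (array([ 0.04866906, -0.00108193, -0.00130153]), np.float64(107.05490196078432), [np.float64(3485.0)])
180 (array([ 0.04838772, -0.00061469, -0.00128928]), np.float64(148.04705882352943), [np.float64(3633.0)])
```

```bash
python3 - <<'E'
from m import *
st=status.read_state
q=qtake(1); y0=-.0008
robot.movep(fp([.25,y0,.05]),q)
robot.movep(fp([.14,y0,.006]),q); robot.dwell(.2)
s=st(); print("pre",((s["ee_pos"]-F[:3,3])@F[:3,:3]).round(4),s["time_s"]); f0=s["force"]
robot.move_l(fp([.074,y0,.006]),vel=.08); robot.dwell(.2)
s=st(); print(((s["ee_pos"]-F[:3,3])@F[:3,:3]).round(4),((s["force"]-f0)@F[:3,:3]).round(2))
robot.clamp(30); s=st(); print(s["gripper_width"],s["finger_force"],((s["force"]-f0)@F[:3,:3]).round(2))
robot.move_l(fp([.09,y0,.06]),vel=.1)
robot.movep([.53,.16,.30],qins(1))
robot.movep([*TR[:2,3],.195],qins(1)); robot.dwell(.3)
s=st(); print(s["ee_pos"]-[*TR[:2,3],.195],s["gripper_width"],s["time_s"],s["qpos"].round(2)); snap("ins")
c=capture("scene"); pickle.dump(c,open("pics/s3.pkl","wb"))
cv2.imwrite("pics/s3.png",np.hstack([cv2.resize(c["color"][140:300,370:490,::-1],(375,500),interpolation=cv2.INTER_CUBIC),cv2.copyMakeBorder(cv2.resize(cv2.imread("pics/ins.png"),(425,266)),0,234,0,0,cv2.BORDER_CONSTANT)]))
E
```

```text
pre [0.1419 0.0008 0.0063] 31.3917
[ 0.0745 -0.0004  0.0058] [ 1.04 -0.89 -0.58]
0.011978814417217034 29.994755387306213 [ 1.5  -0.48  0.8 ]
[ 0.00113509 -0.00143511  0.00111975] 0.011702240444946846 37.325 [ 0.14  0.66 -0.98  1.63  0.58  1.17 -0.82]
```

View pics/s3.png

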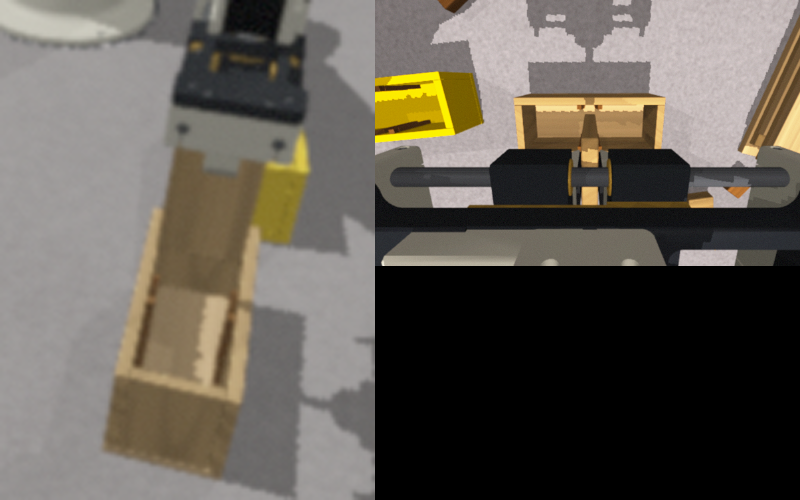

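The board hangs upright over the middle of the tray: left crop (215,215), and in the wrist view it lines up with the strips at (590,105). Descend slowly in steps with force monitoring and correct the residual offset.

```bash
cat > d.py <<'E'
from m import *
st=status.read_state
def descend(xy,zs,f0,off,lim=6,vel=.03):
    for z in zs:
        robot.move_l([xy[0]+off[0],xy[1]+off[1],z],vel=vel); robot.dwell(.05)
        s=st(); df=s["force"]-f0
        print(round(z,4),((s["ee_pos"]-[*xy,z])*1e3).round(1),(df@TR[:3,:3]).round(2),(s["moment"]).round(2),round(s["time_s"],1))
        if np.abs(df).max()>lim: return False
    return True
E
python3 - <<'E'
from d import *
xy=TR[:2,3]; off=np.zeros(2)
for i in range(2):
    robot.move_l([*(xy+off),.165],qins(1) if i==0 else None,vel=.05); robot.dwell(.3)
    e=np.mean([st()["ee_pos"][:2] for _ in range(3)],0)-xy; print((e*1e3).round(2)); 
    if i==0: off=off-e
f0=st()["force"]; np.savez("d.npz",off=off,f0=f0); print(st()["time_s"], R.from_quat(st()["tool_rot"]).as_matrix()[:,2].round(4), R.from_quat(st()["tool_rot"]).as_matrix()[:,1]@np.c_[tx,ty])
descend(xy,np.arange(.160,.134,-.004),f0,off)
E
```

```text
[0.17 0.03]
[-0.16 -0.03]
39.025 [-0.  0. -1.] [ 9.99999998e-01 -5.86931033e-05]
0.16 [-0.3 -0.1 -0.2] [-0.77 -0.63  0.15] [ 0.01 -0.2  -0.05] 39.4
0.156 [-0.2 -0.1 -0.1] [0.06 0.18 0.39] [-0.03 -0.11  0.02] 39.7
0.152 [-0.2 -0.1 -0.2] [-0.65 -0.67 -0.36] [-0.02 -0.07 -0.01] 40.1
0.148 [-0.3 -0.1 -0.2] [-0.67 -0.    0.24] [ 0.01 -0.13  0.  ] 40.4
0.144 [-0.2 -0.  -0.1] [-0.22 -0.31 -0.38] [-0.02 -0.1   0.05] 40.7
0.14 [-0.2 -0.1 -0.1] [ 0.24  0.01 -0.26] [-0.01 -0.17 -0.01] 41.1
0.136 [-0.2 -0.1 -0.2] [ 0.72 -0.24 -1.1 ] [-0.05 -0.18  0.03] 41.4
```

In the grooves with no contact force. Continue down to the floor.

```bash
python3 - <<'E'
from d import *
d=np.load("d.npz"); xy=TR[:2,3]
ok=descend(xy,[.13,.12,.11,.10,.094,.090,.087],d["f0"],d["off"])
if ok: descend(xy,np.arange(.0855,.0745,-.001),d["f0"],d["off"],lim=4,vel=.02)
E
```

```text
0.13 [-0.2 -0.1 -0.2] [ 0.16 -0.37 -0.81] [-0.01 -0.27  0.05] 41.8
0.12 [-0.2 -0.1 -0.1] [ 0.56 -0.61 -1.23] [ 0.03 -0.3  -0.03] 42.3
0.11 [-0.1 -0.1 -0.1] [ 0.87 -0.27  0.07] [-0.02 -0.3  -0.02] 42.9
0.1 [-0.1 -0.1 -0.1] [ 0.56 -0.15 -0.7 ] [-0.04 -0.35 -0.05] 43.4
0.094 [-0.1 -0.1 -0.1] [-0.09 -0.03 -0.35] [ 0.03 -0.39 -0.02] 43.8
0.09 [-0.2 -0.1 -0.1] [ 1.05 -0.5  -0.99] [-0.01 -0.47 -0.05] 44.1
0.087 [-0.2 -0.1 -0.1] [ 1.18 -0.33 -1.04] [ 0.09 -0.49  0.02] 44.4
0.0855 [-0.2 -0.  -0. ] [ 1.64 -0.66 -0.66] [ 0.11 -0.49  0.07] 44.7
0.0845 [-0.2 -0.  -0.1] [ 0.44 -0.2  -1.39] [ 0.21 -0.43 -0.03] 45.0
0.0835 [-0.1 -0.  -0.1] [ 1.4   0.07 -0.8 ] [ 0.1  -0.53 -0.  ] 45.3
0.0825 [-0.2 -0.  -0.1] [ 1.63 -0.67 -1.21] [ 0.14 -0.48 -0.03] 45.6
0.0815 [-0.1  0.   0.7] [-0.29 -0.29  5.96] [-0.24 -0.03  0.02] 45.9
```

Floor contact (6 N) at TCP z = 0.082, exactly the home height. Release, retreat and check.

```bash
python3 - <<'E'
from d import *
robot.release(); robot.dwell(.2)
p=st()["ee_pos"]; robot.move_l([p[0],p[1],.27],vel=.12)
robot.movep([.45,.05,.32],down(0)); robot.dwell(.3); print(st()["time_s"])
snap("end"); c=capture("scene"); t=capture("top")
cv2.imwrite("pics/s4.png",np.hstack([cv2.resize(c["color"][190:300,390:472,::-1],(373,500),interpolation=cv2.INTER_CUBIC),cv2.copyMakeBorder(cv2.resize(t["color"][80:300,150:490,::-1],(425,275)),0,225,0,0,cv2.BORDER_CONSTANT)]))
# expected corners of divider top in scene crop
P=np.array([[x,y,.108] for x,y in((-.006,-.03),(.006,-.03),(.006,.03),(-.006,.03))]); T=fixT(c)
print((((proj(c,T,P@TR[:3,:3].T+TR[:3,3]))-[390,190])*[373/82,500/110]).round(0).tolist())
E
```

```text
50.525
[[141.0, 141.0], [138.0, 155.0], [262.0, 180.0], [264.0, 165.0]]
```

View pics/s4.png

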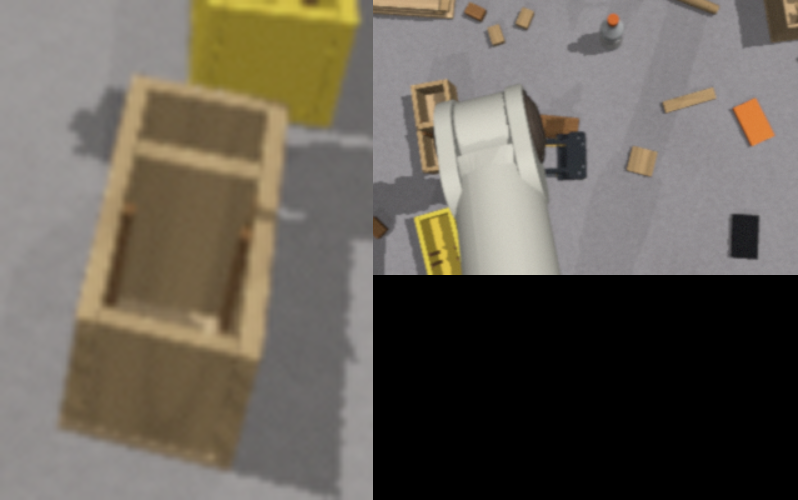

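The divider's top edge runs from about (138,148) to (262,172), as predicted for home. The other boards and the bottle are in their places.

```bash
python3 -c "
from workcell import job; print(job.hand_in())"
```

```text
the job is handed in; nothing more can be done
None
```

I laid the divider on the rest, took it again by its upper end, slid it down the grooves until it met the tray's floor (about 6 N), let go, and handed the job in at about 51 s; the final pictures show it home and the other boards and the bottle where they were, but no verdict came back.

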